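# Recover dropped stone blanks from under the machine shelf and put them on the balance

### The arm

A 6-joint arm with a two-finger parallel gripper is mounted at the origin on the work surface. World frame = base frame: x ahead of the robot, y to its left, z up, the work surface at z = 0. Lengths are in m, angles in rad, forces in N, time in s.
With the tool pointing down it reaches from about 0.3 to 0.875 m from the base axis. Payload 6.4 kg.
Tool frame: the origin (TCP) lies midway between the tips of the shut fingers; the grasp point (between the pads) lies 19 mm behind it; z points along the fingers, y is the line along which they close (so a half turn about z gives the same grasp; the last joint's range is limited). The gripper opens to 85 mm and grips with 20 to 120 N. Pads are 22 mm wide; open, the fingers measure 114 mm over their backs; the gripper's body (76 mm by 85 mm) begins 54 mm behind the grasp point. The pads swing forward as they close: fully open they stand 13 mm farther back than shut.
Start: joints at [-1.34, 0.181, 1.607, -0, 1.354, -0.206], TCP at [0.243, -0.521, 0.231] pointing down, gripper open.
Joint ranges: [-2.99, 2.99], [-0.89, 2.07], [0.3, 2.58], [-1.14, 4.28], [0, 2.63], [-3.12, 3.12]. Speed limits (rad/s): [2.57, 2.57, 3.01, 3.14, 3.14, 3.14].

### API

Orientations are given as a unit quaternion [w, x, y, z].
In Python, from bench import ctrl gives the robot as it stands.
- The arm moves only by the tool send_rows, never from a script. Its argument "motion" is a list of rows, each a list of 7 numbers: the turn, a rotation vector about the tool's x, y, z in degrees, then the shift along the tool's x, y, z in mm, then the closure, from -1 (fully open) to 1 (shut). In form: [[rx, ry, rz, tx, ty, tz, grip], ...]. A call has exactly 10 rows; each row shifts and turns the commanded pose from where the row before left it, along the tool's axes as they then stand; what a row does not reach is not made up. A row lasts 1/10 s, in which the tool goes at most 50 mm and 8.59 degrees, less where a joint would pass 70% of its speed; a pose out of reach is approached as far as the arm can. A call is refused whole if a number of a shift passes 50 or a number of a turn 8.59, either way. A call with a gripper value outside its range is refused whole. The fingers move at their own pace and stop on an object; the grip force is fixed at half the most. Time passes only in rows, so rows that do not move let the fingers close, or fill a call up. It gives the time, the measured TCP pose, the force, the opening and the grip force at its end, in the units of the state.
- ctrl.get_obs(): the state, without advancing time (a new reading comes with each control period).
- ctrl.camera(name): name is "side" or "top"; returns a dict with "color" (384x512x3 uint8, red, green, blue), "z_map" (384x512 float32, m along the optical axis (not along the pixel's ray), 0 where there is no reading), "mtx" (3x3 intrinsics, pixels), "extrinsics" (4x4, takes a point from camera to world coordinates). Camera axes: x right, y down, z forward; pixel columns grow to the right and rows downward; lengths in m; the calibration is good to about 2 mm. A picture is of the moment at which its call begins.
- ctrl.hand_in(): hands the job in; it is judged then, once.
The state is a dict: "time_s": time; "q": joint angles; "dq": joint speeds; "joint_efforts": joint torques, N m; "eef_pos": TCP position; "eef_rot": TCP orientation; "wrist_force": force on the tool from outside, world axes, zero at the start; "torque": the same for the moment, N m; "opening": opening from 0.0 (shut) to 1.0 (fully open); "grasp_force": force on a finger pad.
Only numpy, scipy, OpenCV 4.12 (cv2) and the standard library are available. Lean on these libraries where they do the work, as an engineer would, in place of code of your own. Each camera call takes 0.05 s, during which the arm holds its last target. There are 200 camera calls.

### The job

Three stone blanks have rolled under the clear shelf of the faceting machine. Take the gem shovel by its grip, slide it flat along the bench under the shelf, gently, until its edge comes up against the machine base at the back and all three stones are in the pan, then draw it out without spilling and set the loaded shovel down gently in the middle of the balance pan, flat, and let go. Leave the other things on the bench where they are.

Things in the scene. Friction and masses are not known exactly. Their poses are not given: they have to be found in the camera images.
- ledge: fixed aluminium base of a stone-faceting machine, 280 wide (its y). Origin: foot of its upright front face (the stop), mid-width, on the bench; its -x points out towards the robot. From the top of this face a clear plastic shelf overhangs (see ledge_lip), its gap open at the front and both ends. Behind the stop (x over 20) the machine stands up to 190 high.
- ledge_lip (a point): middle of the lower front edge of the clear shelf, at x = -75 of the ledge, same axes, 30 above the bench. The shelf is 8 thick (top at 38) and runs level from here back to the stop over the full width.
- shovel_grip (a point): grip of the loose gem shovel, a steel pan (about 220 g) with an upright wooden plate at its back as handle, 12 thick (shovel's x), 50 wide (y), 90 tall from the bench. This point is on the plate's mid-plane, 66 above the underside: pinch it here, fingers closing along x. Axes: x forward to the pan's open edge, z up. The edge is 121 ahead of this point.
- shovel_floor (a point): underside of the shovel's pan at its middle, 61 ahead of and 66 below shovel_grip, same axes. The pan is 96 wide outside, 90 inside, and reaches from x = -55 (back wall, 18 high) to x = 60 (open front edge); its sides are 16 high and stop 14 short of the edge; the floor is 2 thick, its front 16 sloping down to a thin edge.
- shovel_edge (a point): middle of the shovel's thin front edge, on its underside (60 ahead of shovel_floor), same axes
- balance_pan (a point): centre of the top face of the bench balance's square steel pan, 150 x 150, 44 above the bench; the balance is fixed. x points to its display, a low console (39 high) just beyond the pan.
- stone1: one of three alike brown stone blanks, round, 24 diameter, 11 tall, about 14 g, lower rim bevelled (flat underside 14 diameter, bevel 4.5 high); origin at the centre of its underside. Smooth and rather slippery (friction about 0.3). It lies on the bench under the clear shelf, the three in a group less than 70 across.
- stone2: one of three alike brown stone blanks, round, 24 diameter, 11 tall, about 14 g, lower rim bevelled (flat underside 14 diameter, bevel 4.5 high); origin at the centre of its underside. Smooth and rather slippery (friction about 0.3). It lies on the bench under the clear shelf.
- stone3: one of three alike brown stone blanks, round, 24 diameter, 11 tall, about 14 g, lower rim bevelled (flat underside 14 diameter, bevel 4.5 high); origin at the centre of its underside. Smooth and rather slippery (friction about 0.3). It lies on the bench under the clear shelf.
- loupe: bystander: black eye loupe standing on the bench, 38 diameter, 40 tall; origin on its underside or middle
- polish_jar: bystander: white jar, 52 diameter, 60 tall; origin on its underside or middle
- drip_bottle: bystander: grey bottle, 56 diameter, 130 tall; origin on its underside or middle
- weight: bystander: upright brass weight, 22 diameter, 26 tall; origin on its underside or middle
- wrench: bystander: wrench lying on the bench near the robot; origin on its underside or middle
- screwdriver: bystander: screwdriver lying on the bench near the robot; origin on its underside or middle
Mind the look-alikes: they are no part of the job. What is shaped like the part that bears shovel_grip but green or turquoise is not meant.

How it is judged:
On the way, in this order (a step that is already met when the one before it is completed fails the run):
1. The shovel is under the shelf, flat on the bench, its edge against the stop (within 8 mm) with all three stones in the pan (x of shovel_edge in the frame of ledge between -0.008 and 0.01 m and y of shovel_edge in the frame of ledge between -0.15 and 0.15 m and height (world z) of shovel_edge below 0.01 m and x of stone1 in the frame of shovel_floor between -0.054 and 0.054 m and y of stone1 in the frame of shovel_floor between -0.046 and 0.046 m and z of stone1 in the frame of shovel_floor between -0.002 and 0.025 m and x of stone2 in the frame of shovel_floor between -0.054 and 0.054 m and y of stone2 in the frame of shovel_floor between -0.046 and 0.046 m and z of stone2 in the frame of shovel_floor between -0.002 and 0.025 m and x of stone3 in the frame of shovel_floor between -0.054 and 0.054 m and y of stone3 in the frame of shovel_floor between -0.046 and 0.046 m and z of stone3 in the frame of shovel_floor between -0.002 and 0.025 m), for 0.1 s.
2. The shovel is drawn clear of the shelf and lifted at least 25 mm with all three stones in the pan (x of shovel_edge in the frame of ledge below -0.078 m and height (world z) of shovel_floor above 0.025 m and x of stone1 in the frame of shovel_floor between -0.054 and 0.054 m and y of stone1 in the frame of shovel_floor between -0.046 and 0.046 m and z of stone1 in the frame of shovel_floor between -0.002 and 0.025 m and x of stone2 in the frame of shovel_floor between -0.054 and 0.054 m and y of stone2 in the frame of shovel_floor between -0.046 and 0.046 m and z of stone2 in the frame of shovel_floor between -0.002 and 0.025 m and x of stone3 in the frame of shovel_floor between -0.054 and 0.054 m and y of stone3 in the frame of shovel_floor between -0.046 and 0.046 m and z of stone3 in the frame of shovel_floor between -0.002 and 0.025 m), for 0.1 s.
At the end, for the whole second after the job is handed in: The shovel rests flat (within 0.06 rad) on the balance pan, the middle of its pan within 30 mm of the balance pan's centre, any way round, with all three stones in it, released and at rest (x of stone1 in the frame of shovel_floor between -0.054 and 0.054 m and y of stone1 in the frame of shovel_floor between -0.046 and 0.046 m and z of stone1 in the frame of shovel_floor between -0.002 and 0.025 m and x of stone2 in the frame of shovel_floor between -0.054 and 0.054 m and y of stone2 in the frame of shovel_floor between -0.046 and 0.046 m and z of stone2 in the frame of shovel_floor between -0.002 and 0.025 m and x of stone3 in the frame of shovel_floor between -0.054 and 0.054 m and y of stone3 in the frame of shovel_floor between -0.046 and 0.046 m and z of stone3 in the frame of shovel_floor between -0.002 and 0.025 m and horizontal distance between shovel_floor and balance_pan below 0.03 m and z of shovel_floor in the frame of balance_pan between -0.003 and 0.004 m and angle between shovel_floor's own z axis and vertical below 0.06 rad and contact force between the fingers and shovel below 0.1 N and linear speed of each of shovel, stone1, stone2, stone3 below 0.02 m/s); the robot touches nothing.
It fails at once if the machine base or shelf is rammed or pressed (over 50 N) (contact force between ledge and anything else above 50 N).
It fails at once if the shovel is dropped or thrown (moves faster than 0.4 m/s while not held) (linear speed of shovel above 0.4 m/s and contact force between the fingers and shovel below 0.1 N).
It fails at once if a bystander is moved more than 30 mm (distance of any of loupe, polish_jar, drip_bottle, weight, wrench, screwdriver from where it was at the start of the episode above 0.03 m).
It also fails if it takes over 64 s, if anything falls off the work surface, if the arm or the gripper's body presses on something with over 40 N, if the wrist force passes 120 N, or if a joint passes its speed limit or range.

## Working session

There is one attempt and no reset: what is moved stays moved. The work goes in short steps, Python scripts to look and compute and a tool call to move; the robot and the scene stay as the last step left them, time stands still between calls to the robot, and variables do not carry over. Pictures are saved under pics/ and viewed, at most 10 in all, crops included, and the job is handed in when it is done.

Besides the shell and the picture viewer there is one more tool, called after "Request:" by a JSON object that holds its "method" and its "body". send_rows: Moves the arm, as the interface text tells. Its arguments: {"type":"object","properties":{"motion":{"type":"array","items":{"type":"array","items":{"type":"number"}}}},"required":["motion"]}

```bash
mkdir -p pics; cat > h.py <<'E'
import numpy as np, cv2, pickle
from bench import ctrl
def snap(n,tag):
    c=ctrl.camera(n); pickle.dump(c,open(f'pics/{tag}.pkl','wb')); cv2.imwrite(f'pics/{tag}.png',cv2.cvtColor(c['color'],cv2.COLOR_RGB2BGR)); return c
def load(tag): return pickle.load(open(f'pics/{tag}.pkl','rb'))
def onplane(c,u,v,z):
    K,T=np.array(c['mtx']),np.array(c['extrinsics']); d=T[:3,:3]@np.linalg.solve(K,[u,v,1.]); o=T[:3,3]; return o+d*(z-o[2])/d[2]
def dpt(c,u,v):
    K,T=np.array(c['mtx']),np.array(c['extrinsics']); z=c['z_map'][int(v),int(u)]; return T[:3,:3]@(np.linalg.solve(K,[u,v,1.])*z)+T[:3,3]
def cloud(c):
    K,T=np.array(c['mtx']),np.array(c['extrinsics']); v,u=np.mgrid[:384,:512]; r=np.stack([u,v,1+0*u],-1)@np.linalg.inv(K).T
    return (r*c['z_map'][...,None])@T[:3,:3].T+T[:3,3]
E
python3 - <<'E'
from h import *
for n in('top','side'):
    c=snap(n,n+'0'); print(n,np.round(c['mtx'],1).tolist(),np.round(c['extrinsics'],3).tolist())
a=cv2.imread('pics/top0.png');cv2.imwrite('pics/top0b.png',cv2.resize(a,(800,600)))
a=cv2.imread('pics/side0.png');cv2.imwrite('pics/side0b.png',cv2.resize(a,(800,600)))
print(ctrl.get_obs())
E
```

```text
top [[441.3, 0.0, 252.6], [0.0, 441.3, 189.0], [0.0, 0.0, 1.0]] [[0.019, -0.996, 0.087, 0.314], [-1.0, -0.021, -0.019, 0.039], [0.021, -0.087, -0.996, 1.555], [0.0, 0.0, 0.0, 1.0]]
side [[372.1, 0.0, 256.5], [0.0, 372.1, 187.9], [0.0, 0.0, 1.0]] [[-0.974, -0.168, 0.155, 0.297], [-0.229, 0.702, -0.675, 0.776], [0.005, -0.692, -0.721, 0.876], [0.0, 0.0, 0.0, 1.0]]
{'time_s': 0.1, 'q': array([-1.34027038e+00,  1.81444514e-01,  1.60789881e+00,  6.15391650e-06,
        1.35382809e+00, -2.06316226e-01]), 'dq': array([-0.00095937, -0.00258399, -0.00222086, -0.00081593,  0.00071212,
        0.00067918]), 'joint_efforts': array([-1.43294787e-04, -4.45879698e+01, -3.52236307e+01, -2.07762905e-04,
        4.21397213e-03, -6.25778554e-06]), 'eef_pos': array([ 0.24316405, -0.5205032 ,  0.23049121]), 'eef_rot': array([-7.89357280e-04,  9.76240638e-01,  2.16687777e-01, -6.55101210e-06]), 'wrist_force': array([-0.0982485 , -0.54332634,  0.55602611]), 'torque': array([ 0.02259129,  0.02071572, -0.00116058]), 'grasp_force': 0.0, 'opening': 1.0006187381791354}
```

View pics/top0b.png

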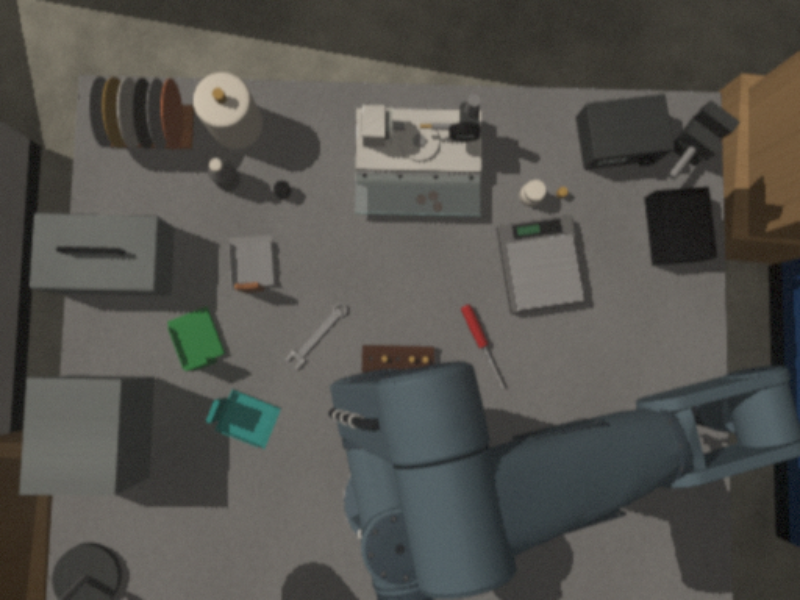

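View pics/side0b.png

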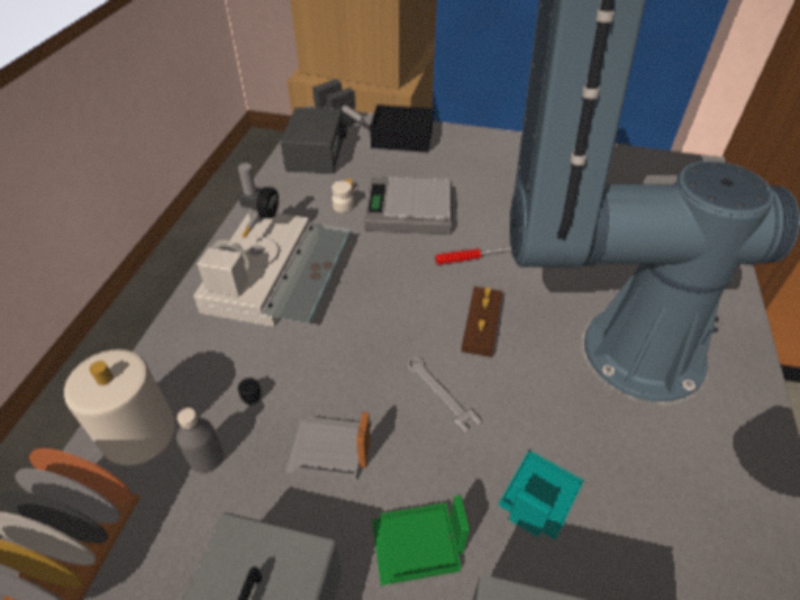

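The top view (800x600 px) shows three shovel-shaped things:
- The steel shovel, with its wooden plate at (248,287) and pan at (253,258).
- A green look-alike at (197,340).
- A turquoise look-alike at (245,417).

I choose the steel one. The shelf is at (418,195), with stones near (430,200). The balance pan is at (543,270), the loupe at (282,189) and the bottle at (222,172). In the side view the wooden plate is at (363,438) and the stones are near (320,270).

```bash
cat > m.py <<'E'
from h import *
t,s=load('top0'),load('side0'); P={'top':cloud(t),'side':cloud(s)}; C={'top':t,'side':s}
for n in P:
    p=P[n]; hsv=cv2.cvtColor(C[n]['color'],cv2.COLOR_RGB2HSV).astype(int)
    sx=lambda x0,x1,y0,y1:(p[...,0]>x0)&(p[...,0]<x1)&(p[...,1]>y0)&(p[...,1]<y1)
    m=sx(.4,.75,.2,.5)
    w=m&(hsv[...,0]<18)&(hsv[...,1]>100)&(p[...,2]>.02)
    q=p[w]; print(n,'wood n',len(q),'z',np.percentile(q[:,2],[2,50,95,100]).round(4))
    tp=q[q[:,2]>.083]
    if len(tp)>4:
        r=cv2.minAreaRect((tp[:,:2]*1000).astype(np.float32)); print(' top rect',np.round(r[0],1),np.round(r[1],1),r[2],len(tp),tp.mean(0).round(4))
    # pan
    g=sx(.5,.75,.25,.5)&(hsv[...,1]<60)&(p[...,2]>.005)&(p[...,2]<.03)
    ys,xs=np.where(g); print(' pan px',len(xs), p[g].mean(0).round(3) if len(xs) else '')
    if len(xs):
        r=cv2.minAreaRect((p[g][:,:2]*1000).astype(np.float32)); print(' pan rect',r)
    # balance
    b=sx(.4,.8,-.4,-.1)&(p[...,2]>.04)&(p[...,2]<.052)
    r=cv2.minAreaRect((p[b][:,:2]*1000).astype(np.float32)); print(' bal',r,np.median(p[b][:,2]))
    print('bal low corners',[tuple(x.round(0)) for x in cv2.boxPoints(r)])
    # machine top and shelf
    for lo,hi in((.025,.045),(.05,.09),(.09,.12)):
        b=sx(.6,1.0,-.2,.2)&(p[...,2]>lo)&(p[...,2]<hi)
        if b.sum()>20:
            r=cv2.minAreaRect((p[b][:,:2]*1000).astype(np.float32)); print(' led',lo,b.sum(),r,np.median(p[b][:,2]).round(4)); 
    br=(hsv[...,0]<20)&(hsv[...,1]>60)&sx(.65,.85,-.1,.1)
    ys,xs=np.where(br); print(' stones',[(x,y,p[y,x].round(3).tolist()) for x,y in list(zip(xs,ys))[::12]])
a=cv2.imread('pics/top0.png'); A=cv2.resize(a[60:150,215:320],(630,540),interpolation=cv2.INTER_CUBIC)
b=cv2.imread('pics/top0.png')[135:200,135:190]; 
cv2.imwrite('pics/cropA.png',A); cv2.imwrite('pics/cropB.png',cv2.resize(b,(460,540),interpolation=cv2.INTER_CUBIC))
c=cv2.imread('pics/side0.png')[130:220,120:240];cv2.imwrite('pics/cropC.png',cv2.resize(c,(720,540),interpolation=cv2.INTER_CUBIC))
E
python3 m.py
```

```text
top wood n 58 z [0.0716 0.0883 0.0952 0.0975]
 top rect [455.9 327.5] [11.9 46.2] 6.629991054534912 50 [0.4564 0.3262 0.0896]
 pan px 504 [0.603 0.361 0.009]
 pan rect ((624.5641479492188, 374.13226318359375), (248.69308471679688, 248.4079132080078), 0.4359513819217682)
 bal ((619.8546752929688, -246.7375030517578), (460.3262023925781, 218.5138702392578), 37.31940460205078) 0.04449335872432525
bal low corners [(np.float32(371.0), np.float32(-299.0)), (np.float32(503.0), np.float32(-473.0)), (np.float32(869.0), np.float32(-194.0)), (np.float32(737.0), np.float32(-20.0))]
 led 0.025 2216 ((747.8222045898438, -37.05989074707031), (237.22250366210938, 281.33282470703125), 0.21786782145500183) 0.0383
 led 0.05 1773 ((792.712646484375, -35.9588623046875), (146.13648986816406, 277.4567565917969), 0.5043482184410095) 0.0545
 led 0.09 251 ((810.848388671875, -37.97029113769531), (73.32437896728516, 252.00180053710938), 3.509920120239258) 0.105
 stones [(np.int64(269), np.int64(79), [0.832, -0.04, 0.058]), (np.int64(274), np.int64(80), [0.812, -0.055, 0.105])]
side wood n 207 z [0.0227 0.0801 
[... 448 characters left out ...]
.float32(-455.0)), (np.float32(855.0), np.float32(-194.0)), (np.float32(739.0), np.float32(-33.0))]
 led 0.025 2097 ((748.5909423828125, -37.08427429199219), (287.2266845703125, 234.55511474609375), 89.9682846069336) 0.0396
 led 0.05 1921 ((798.999267578125, -35.47102355957031), (141.00978088378906, 282.6677551269531), 0.27758100628852844) 0.0546
 led 0.09 451 ((815.6719360351562, -36.04719543457031), (77.1858901977539, 256.4645080566406), 2.8711280822753906) 0.1058
 stones [(np.int64(170), np.int64(134), [0.788, -0.1, 0.122]), (np.int64(159), np.int64(147), [0.81, -0.053, 0.101]), (np.int64(155), np.int64(151), [0.818, -0.037, 0.096]), (np.int64(202), np.int64(175), [0.659, -0.019, 0.041])]
```

View pics/cropA.png

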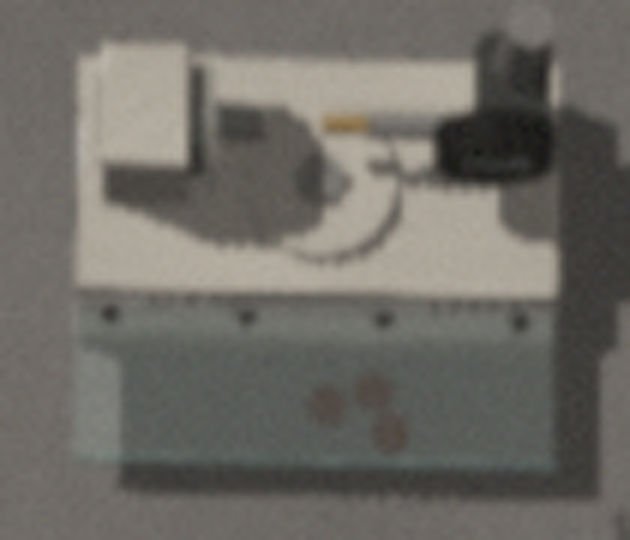

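View pics/cropB.png

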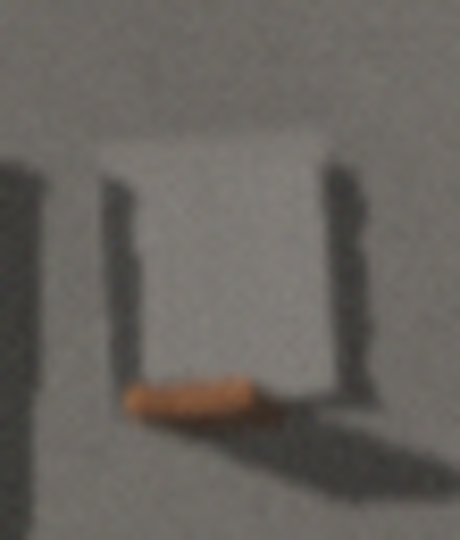

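The stones in crop A are at (328,406), (374,392) and (390,434), under the shelf, whose front edge is at row ~465. Crop B confirms the choice: a steel pan with a wooden plate at (190,400), open edge at the top from (98,142) to (325,132).

```bash
cat > m2.py <<'E'
from h import *
t,s=load('top0'),load('side0')
f=lambda x,y:(215+x/6-.42,60+y/6-.42)
for n,(x,y) in dict(s1=(328,406),s2=(374,392),s3=(390,434)).items(): print(n,onplane(t,*f(x,y),.009).round(4))
for n,(x,y) in dict(lipL=(72,462),lipR=(553,468)).items(): print(n,onplane(t,*f(x,y),.038).round(4))
print('machine front top',[onplane(t,*f(x,y),.055).round(4) for x,y in((78,292),(558,298))])
g=lambda x,y:(135+x/8.364-.44,135+y/8.308-.44)
for n,(x,y,z) in dict(fl=(98,142,0),fr=(325,132,0),brTop=(338,393,.016)).items(): print(n,onplane(t,*g(x,y),z).round(4))
# clouds, restricted components
p=cloud(t); 
for n,c in(('top',t),('side',s)):
    p=cloud(c); hsv=cv2.cvtColor(c['color'],cv2.COLOR_RGB2HSV).astype(int)
    R=lambda x0,x1,y0,y1:(p[...,0]>x0)&(p[...,0]<x1)&(p[...,1]>y0)&(p[...,1]<y1)
    b=R(.5,.75,-.37,-.14)&(p[...,2]>.025)&(p[...,2]<.06)&(hsv[...,2]>105)
    k,l,st,ce=cv2.connectedComponentsWithStats(b.astype(np.uint8)); i=1+st[1:,4].argmax(); q=p[l==i]
    print(n,'bal',cv2.minAreaRect((q[:,:2]*1000).astype(np.float32)),np.median(q[:,2]),ce[i],st[i])
    for lab,bb,zz in(('shelf',R(.6,.95,-.22,.2),(.028,.047)),):
        b=(bb&(p[...,2]>zz[0])&(p[...,2]<zz[1])).astype(np.uint8); b=cv2.morphologyEx(b,cv2.MORPH_OPEN,np.ones((3,3)))
        k,l,st,ce=cv2.connectedComponentsWithStats(b); i=1+st[1:,4].argmax(); q=p[l==i]; print(lab,cv2.minAreaRect((q[:,:2]*1000).astype(np.float32)),q[:,0].min(),q[:,0].max())
    # bystanders
    for nm,bb in dict(lou=R(.62,.74,.24,.34),jar=R(.6,.75,-.35,-.2),bot=R(.6,.8,.34,.46)).items():
        b=bb&(p[...,2]>.02); print(nm,p[b].mean(0).round(3) if b.any() else '',b.sum())
E
python3 m2.py
python3 -c "
import cv2
c=cv2.imread('pics/top0.png')[130:205,310:385];cv2.imwrite('pics/cropD.png',cv2.resize(c,(600,600),interpolation=cv2.INTER_CUBIC))"
```

```text
s1 [ 0.672  -0.0467  0.009 ]
s2 [ 0.6811 -0.074   0.009 ]
s3 [ 0.656  -0.0838  0.009 ]
lipL [0.6286 0.1031 0.038 ]
lipR [ 0.6317 -0.1769  0.038 ]
machine front top [array([0.7247, 0.1014, 0.055 ]), array([ 0.7282, -0.1766,  0.055 ])]
fl [0.5755 0.3878 0.    ]
fr [0.582  0.2921 0.    ]
brTop [0.4684 0.2802 0.016 ]
top bal ((546.7207641601562, -303.2367248535156), (132.82359313964844, 93.37619018554688), 89.98419189453125) 0.04405762786658496 [344.30275229 163.70183486] [324 150  39  27 872]
shelf ((679.2166748046875, -35.84788513183594), (278.546875, 100.54533386230469), 89.87992858886719) 0.6290421921612439 0.7297317219658808
lou [0.68  0.266 0.038] 101
jar [ 0.645 -0.294  0.044] 413
bot [0.75  0.38  0.102] 745
side bal ((560.068603515625, -293.596923828125), (152.2200164794922, 119.43098449707031), 89.91698455810547) 0.045292409260451416 [255.12079511 129.68042813] [233 115  40  29 654]
shelf ((692.6876220703125, -36.04188537597656), (287.06512451171875, 127.33583068847656), 88.47525787353516) 0.6313630983368907 0.7600432384822898
lou [0.681 0.273 0.037] 178
jar [ 0.654 -0.285  0.043] 346
bot [0.754 0.396 0.095] 2078
```

View pics/cropD.png

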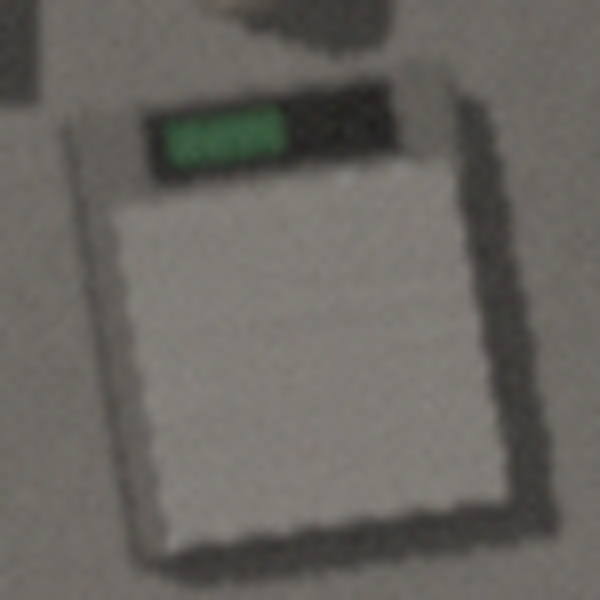

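View pics/cropC.png

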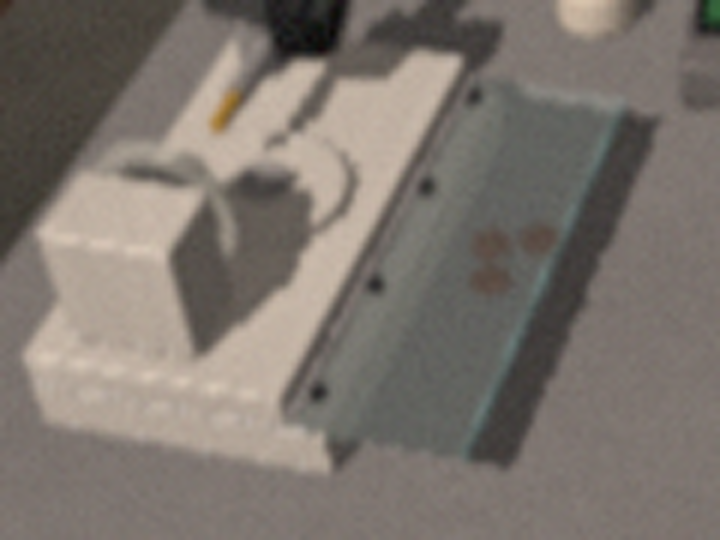

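Crop D gives the balance pan corners as (112,207), (450,160), (510,500) and (165,545), yawed by about 8°. In crop C the stones are seen at (490,243), (538,238) and (490,280), with the lip line from (628,100) to (460,460). The shovel measurements agree: grip ≈ (0.458, 0.3285), yaw ≈ 5.5°, and grip to edge 122 mm against the stated 121. I'll start the reach.

Request:
{"method": "send_rows", "body": {"motion": [[0, 0, -3.52, 44.9, -12.7, 0, -1], [0, 0, -3.52, 44.9, -12.7, 0, -1], [0, 0, -3.52, 44.9, -12.7, 0, -1], [0, 0, -3.52, 44.9, -12.7, 0, -1], [0, 0, -3.52, 44.9, -12.7, 0, -1], [0, 0, -3.52, 44.9, -12.7, 0, -1], [0, 0, -3.52, 44.9, -12.7, 0, -1], [0, 0, -3.52, 44.9, -12.7, 0, -1], [0, 0, -3.52, 44.9, -12.7, 0, -1], [0, 0, -3.52, 44.9, -12.7, 0, -1]]}}

```text
time_s: 1.1
eef_pos: [0.4961, -0.1353, 0.231]
eef_rot: [-0.0, 0.864, 0.503, -0.0]
wrist_force: [-0.7, -0.4, -0.3]
opening: 0.998
grasp_force: 0.0
```

Request:
{"method": "send_rows", "body": {"motion": [[0, 0, -3.52, 44.9, -12.7, 0, -1], [0, 0, -3.52, 44.9, -12.7, 0, -1], [0, 0, -3.52, 44.9, -12.7, 0, -1], [0, 0, -3.52, 44.9, -12.7, 0, -1], [0, 0, -3.52, 44.9, -12.7, 0, -1], [0, 0, -3.52, 44.9, -12.7, 0, -1], [0, 0, -3.52, 44.9, -12.7, 0, -1], [0, 0, -3.52, 44.9, -12.7, 0, -1], [0, 0, -3.52, 30, -8, 0, -1], [0, 0, -3.52, 15, -4, 0, -1]]}}

```text
time_s: 2.1
eef_pos: [0.4934, 0.28, 0.2308]
eef_rot: [-0.001, 0.671, 0.742, -0.0]
wrist_force: [-0.2, 0.3, 1.3]
opening: 1.004
grasp_force: 0.0
```

```bash
cat >> h.py <<'E'
from scipy.spatial.transform import Rotation as Ro
def go(xyz,yaw):
    "shift in tool mm and turn deg to bring TCP to xyz with tool y (shovel x) at yaw deg, tool down"
    o=ctrl.get_obs(); w,x,y,z=o['eef_rot']; R=Ro.from_quat([x,y,z,w]); yw=np.radians(yaw)
    X=np.array([-np.sin(yw),np.cos(yw),0]);Y=np.array([np.cos(yw),np.sin(yw),0]); G=Ro.from_matrix(np.c_[X,Y,[0,0,-1]])
    print('t',round(o['time_s'],2),'pos',o['eef_pos'].round(4),'yawY',np.degrees(np.arctan2(*R.as_matrix()[1::-1,1])).round(2),'F',np.round(o['wrist_force'],1),'open',round(o['opening'],3),'gf',round(o['grasp_force'],1))
    print('turn',np.degrees((R.inv()*G).as_rotvec()).round(2),'shift',(R.inv().apply(np.array(xyz)-o['eef_pos'])*1000).round(1))
E
python3 - <<'E'
from h import *
go((.458,.3285,.12),5.5)
t,s=load('top0'),load('side0')
g=lambda x,y:(310+x/8-.44,130+y/8-.44)
c=np.array([onplane(t,*g(x,y),.044) for x,y in((112,207),(450,160),(510,500),(165,545))]);print(c.round(4),c.mean(0).round(4),np.linalg.norm(c-np.roll(c,1,0),axis=1).round(3))
print('jar',onplane(t,533*.64,186*.64,.06), 'loupe',onplane(t,282*.64,189*.64,.04),'weight',onplane(t,564*.64,191*.64,.026))
f=lambda x,y:(120+x/6-.42,130+y/6-.42)
print('side stones',[onplane(s,*f(*q),.009).round(4) for q in((490,243),(538,238),(490,280))],'lip',[onplane(s,*f(*q),.038).round(4) for q in((628,100),(462,458))])
E
```

```text
t 2.1 pos [0.4934 0.28   0.2308] yawY 5.74 F [-0.2  0.3  1.3] open 1.004 gf 0.0
turn [-0.06 -0.03  0.24] shift [ 51.7 -30.3 110.8]
[[ 0.569  -0.2352  0.044 ]
 [ 0.593  -0.3828  0.044 ]
 [ 0.445  -0.4084  0.044 ]
 [ 0.4224 -0.2589  0.044 ]] [ 0.5073 -0.3213  0.044 ] [0.148 0.15  0.15  0.151]
jar [ 0.69510478 -0.29265407  0.06      ] loupe [0.67952695 0.26468862 0.04      ] weight [ 0.69395965 -0.37084143  0.026     ]
side stones [array([ 0.6835, -0.0722,  0.009 ]), array([ 0.6585, -0.0824,  0.009 ]), array([ 0.6737, -0.0439,  0.009 ])] lip [array([ 0.6322, -0.1774,  0.038 ]), array([0.6331, 0.1067, 0.038 ])]
```

Request:
{"method": "send_rows", "body": {"motion": [[0, 0, 0.24, 18, -10, 0, -1], [0, 0, 0, 18, -10, 0, -1], [0, 0, 0, 15.7, -10.3, 0, -1], [0, 0, 0, 0, 0, 30, -1], [0, 0, 0, 0, 0, 30, -1], [0, 0, 0, 0, 0, 30, -1], [0, 0, 0, 0, 0, 20, -1], [0, 0, 0, 0, 0, 0, -1], [0, 0, 0, 0, 0, 0, -1], [0, 0, 0, 0, 0, 0, -1]]}}

```text
time_s: 3.1
eef_pos: [0.4609, 0.3264, 0.1228]
eef_rot: [0.001, 0.674, 0.738, 0.001]
wrist_force: [0.2, -0.5, 0.3]
opening: 0.994
grasp_force: 0.0
```

```bash
python3 - <<'E'
from h import *
go((.4575,.3285,.047),5.5)
c=snap('side','s1'); cv2.imwrite('pics/s1c.png',cv2.resize(cv2.imread('pics/s1.png')[200:340,150:310],(640,560),interpolation=cv2.INTER_CUBIC))
E
```

```text
t 3.1 pos [0.4609 0.3264 0.1228] yawY 5.19 F [ 0.2 -0.5  0.3] open 0.994 gf 0.0
turn [ 0.13 -0.04 -0.31] shift [ 2.3 -3.4 75.8]
```

View pics/s1c.png

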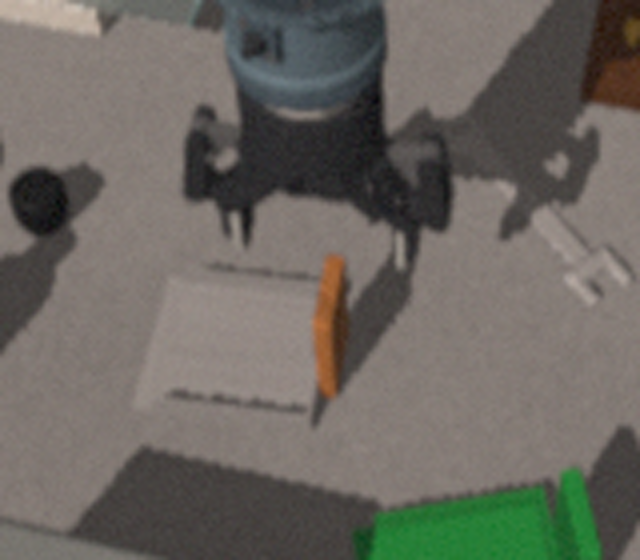

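The fingers at (235,235) and (402,255) straddle the wooden plate, whose top edge is at (333,260), with clear margins. Descending to grip height.

Request:
{"method": "send_rows", "body": {"motion": [[0, 0, -0.31, 2.3, -3.4, 14, -1], [0, 0, 0, 0, 0, 20, -1], [0, 0, 0, 0, 0, 20, -1], [0, 0, 0, 0, 0, 14, -1], [0, 0, 0, 0, 0, 7.8, -1], [0, 0, 0, 0, 0, 0, -1], [0, 0, 0, 0, 0, 0, 1], [0, 0, 0, 0, 0, 0, 1], [0, 0, 0, 0, 0, 0, 1], [0, 0, 0, 0, 0, 0, 1]]}}

```text
time_s: 4.15
eef_pos: [0.4567, 0.3281, 0.0461]
eef_rot: [0.0, 0.672, 0.74, 0.001]
wrist_force: [-0.4, 0.1, 0.2]
opening: 0.329
grasp_force: 0.0
```

Request:
{"method": "send_rows", "body": {"motion": [[0, 0, 0, 0, 0, 0, 1], [0, 0, 0, 0, 0, 0, 1], [0, 0, 0, 0, 0, 0, 1], [0, 0, 0, 0, 0, 0, 1], [0, 0, 0, 0, 0, 0, 1], [0, 0, 0, 0, 0, 0, 1], [0, 0, 0, 0, 0, 0, 1], [0, 0, 0, 0, 0, 0, 1], [0, 0, 0, 0, 0, 0, 1], [0, 0, 0, 0, 0, 0, 1]]}}

```text
time_s: 5.15
eef_pos: [0.4569, 0.3282, 0.0461]
eef_rot: [0.0, 0.672, 0.74, 0.001]
wrist_force: [-0.7, -0.0, 5.3]
opening: 0.131
grasp_force: 59.0
```

```bash
python3 - <<'E'
from h import *
go((.48,-.065,.09),0.4)
E
```

```text
t 5.15 pos [0.4569 0.3282 0.0461] yawY 5.5 F [-0.7 -0.   5.3] open 0.131 gf 59.0
turn [ 0.08 -0.02  5.1 ] shift [-393.6  -14.7  -44. ]
```

Request:
{"method": "send_rows", "body": {"motion": [[0, 0, 0, 0, 0, -6, 1], [0, 0, 0, 0, 0, -10, 1], [0, 0, 0, 0, 0, -12, 1], [0, 0, 0, 0, 0, -10, 1], [0, 0, 0, 0, 0, -6, 1], [0, 0, 0, -15, -0.7, 0, 1], [0, 0, 0, -30, -1.1, 0, 1], [0, 0, 0, -36, -1.3, 0, 1], [0, 0, 0, -36, -1.3, 0, 1], [0, 0, 0, -36, -1.3, 0, 1]]}}

```text
time_s: 6.15
eef_pos: [0.4646, 0.1731, 0.0892]
eef_rot: [-0.0, 0.672, 0.74, -0.0]
wrist_force: [1.0, -0.6, -2.4]
opening: 0.135
grasp_force: 58.4
```

Request:
{"method": "send_rows", "body": {"motion": [[0, 0, 0, -36, -1.3, 0, 1], [0, 0, 0, -36, -1.3, 0, 1], [0, 0, 0, -36, -1.3, 0, 1], [0, 0, 0, -36, -1.3, 0, 1], [0, 0, 0, -36, -1.3, 0, 1], [0, 0, 0, -32, -1.3, 0, 1], [0, 0, 0, -18, -1.3, 0, 1], [0, 0, 0, -10.6, -0.8, 0, 1], [0, 0, 2.5, 0, 0, 0, 1], [0, 0, 2.6, 0, 0, 0, 1]]}}

```text
time_s: 7.15
eef_pos: [0.4778, -0.0656, 0.0892]
eef_rot: [-0.0, 0.706, 0.709, -0.0]
wrist_force: [-0.5, 0.7, -2.5]
opening: 0.134
grasp_force: 58.5
```

```bash
python3 - <<'E'
from h import *
go((.48,-.065,.0470),0.4)
c=snap('top','t2'); s=snap('side','s2')
A=cv2.resize(cv2.imread('pics/t2.png')[90:210,210:330],(400,400),interpolation=cv2.INTER_CUBIC)
B=cv2.resize(cv2.imread('pics/s2.png')[120:240,130:250],(400,400),interpolation=cv2.INTER_CUBIC)
cv2.imwrite('pics/ab2.png',np.hstack([A,B]))
E
```

```text
t 7.15 pos [ 0.4778 -0.0656  0.0892] yawY 0.25 F [-0.5  0.7 -2.5] open 0.134 gf 58.5
turn [-0.05 -0.02 -0.15] shift [ 0.6  2.3 42.2]
```

View pics/ab2.png

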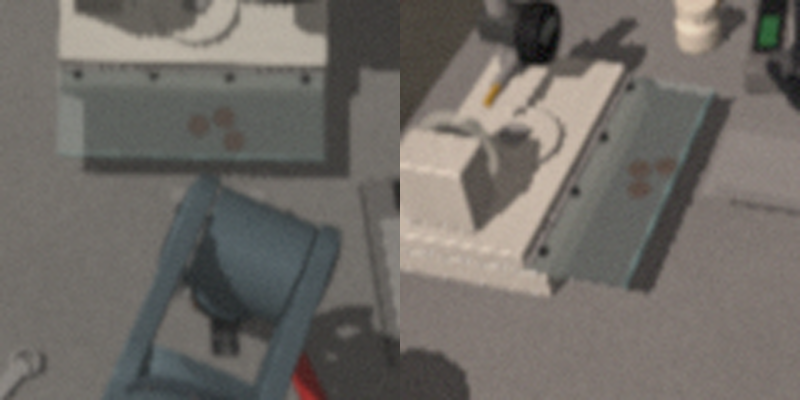

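Left half (top view): the wrist at (260,250) hides the shovel, and the stones are at (200,125), (223,117) and (233,140). Right half (side view): the pan at (760,160) is short of the shelf lip. Lowering it to the bench.

Request:
{"method": "send_rows", "body": {"motion": [[0, 0, -0.15, 0.6, 2.3, 6, 1], [0, 0, 0, 0, 0, 10, 1], [0, 0, 0, 0, 0, 10, 1], [0, 0, 0, 0, 0, 8, 1], [0, 0, 0, 0, 0, 5, 1], [0, 0, 0, 0, 0, 2, 1], [0, 0, 0, 0, 0, 1, 1], [0, 0, 0, 0, 0, 0.6, 1], [0, 0, 0, 0, 0, 0, 1], [0, 0, 0, 0, 0, 0, 1]]}}

```text
time_s: 8.25
eef_pos: [0.481, -0.0648, 0.0472]
eef_rot: [0.0, 0.704, 0.71, 0.0]
wrist_force: [-0.2, -0.7, -2.2]
opening: 0.131
grasp_force: 58.5
```

```bash
python3 - <<'E'
from h import *
go((.584,-.065,.0461),0.4)
s=snap('side','s3'); p=cloud(s)
b=(p[...,0]>.49)&(p[...,0]<.63)&(abs(p[...,1]+.065)<.08)
for z0,z1 in((-.01,.006),(.006,.014),(.014,.03)):
    q=p[b&(p[...,2]>z0)&(p[...,2]<z1)]; print(z0,len(q),np.percentile(q,[2,98],axis=0).round(3).tolist() if len(q) else '')
cv2.imwrite('pics/s3c.png',cv2.resize(cv2.imread('pics/s3.png')[130:220,180:290],(770,600),interpolation=cv2.INTER_CUBIC))
E
```

```text
t 8.25 pos [ 0.481  -0.0648  0.0472] yawY 0.55 F [-0.2 -0.7 -2.2] open 0.131 gf 58.5
turn [0.03 0.01 0.15] shift [ -1.2 103.    1.2]
-0.01 1032 [[0.496, -0.142, -0.001], [0.628, 0.013, 0.006]]
0.006 224 [[0.498, -0.112, 0.006], [0.597, -0.015, 0.014]]
0.014 90 [[0.49, -0.113, 0.014], [0.586, -0.014, 0.021]]
```

View pics/s3c.png

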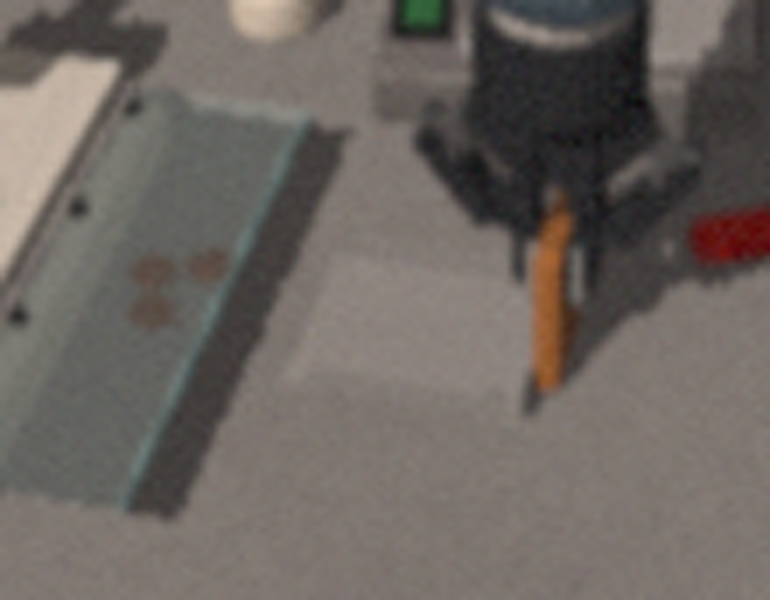

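Request:
{"method": "send_rows", "body": {"motion": [[0, 0, 0.15, 0, 0, 0.5, 1], [0, 0, 0, 0, 0, 0.5, 1], [0, 0, 0, 0, 3, 0, 1], [0, 0, 0, 0, 6, 0, 1], [0, 0, 0, 0, 6, 0, 1], [0, 0, 0, 0, 6, 0, 1], [0, 0, 0, 0, 6, 0, 1], [0, 0, 0, 0, 6, 0, 1], [0, 0, 0, 0, 5, 0, 1], [0, 0, 0, 0, 2, 0, 1]]}}

```text
time_s: 9.3
eef_pos: [0.5215, -0.0645, 0.0461]
eef_rot: [0.0, 0.705, 0.71, 0.0]
wrist_force: [-7.3, -0.4, 9.2]
opening: 0.131
grasp_force: 60.1
```

```bash
python3 - <<'E'
from h import *
go((.584,-.064,.0461),0.4)
E
```

```text
t 9.3 pos [ 0.5215 -0.0645  0.0461] yawY 0.41 F [-7.3 -0.4  9.2] open 0.131 gf 60.1
turn [0.01 0.01 0.01] shift [ 0.1 62.5  0. ]
```

Request:
{"method": "send_rows", "body": {"motion": [[0, 0, 0, 0, 3, -0.3, 1], [0, 0, 0, 0, 5, 0, 1], [0, 0, 0, 0, 5, 0, 1], [0, 0, 0, 0, 5, 0, 1], [0, 0, 0, 0, 5, 0, 1], [0, 0, 0, 0, 5, 0, 1], [0, 0, 0, 0, 5, 0, 1], [0, 0, 0, 0, 5, 0, 1], [0, 0, 0, 0, 5, 0, 1], [0, 0, 0, 0, 5, 0, 1]]}}

```text
time_s: 10.3
eef_pos: [0.5692, -0.0641, 0.0462]
eef_rot: [-0.0, 0.705, 0.71, 0.0]
wrist_force: [-4.2, -0.9, 4.2]
opening: 0.133
grasp_force: 59.3
```

Request:
{"method": "send_rows", "body": {"motion": [[0, 0, 0, 0, 3, 0, 1], [0, 0, 0, 0, 2, 0, 1], [0, 0, 0, 0, 1, 0, 1], [0, 0, 0, 0, 0, 0, 1], [0, 0, 0, 0, 0, 0, 1], [0, 0, 0, 0, 0, 0, 1], [0, 0, 0, 0, 0, 0, 1], [0, 0, 0, 0, 0, 0, 1], [0, 0, 0, 0, 0, 0, 1], [0, 0, 0, 0, 0, 0, 1]]}}

```text
time_s: 11.3
eef_pos: [0.5749, -0.0641, 0.0462]
eef_rot: [0.0, 0.705, 0.71, 0.0]
wrist_force: [1.3, -0.1, 1.1]
opening: 0.134
grasp_force: 59.0
```

```bash
python3 - <<'E'
from h import *
go((.584,-.064,.0461),0.4)
c=snap('top','t4'); s=snap('side','s4')
A=cv2.resize(cv2.imread('pics/t4.png')[80:160,230:310],(400,400),interpolation=cv2.INTER_CUBIC)
B=cv2.resize(cv2.imread('pics/s4.png')[130:210,150:230],(400,400),interpolation=cv2.INTER_CUBIC)
cv2.imwrite('pics/ab4.png',np.hstack([A,B]))
E
```

```text
t 11.3 pos [ 0.5749 -0.0641  0.0462] yawY 0.39 F [ 1.3 -0.1  1.1] open 0.134 gf 59.0
turn [ 0.02  0.   -0.01] shift [0.  9.1 0.1]
```

View pics/ab4.png

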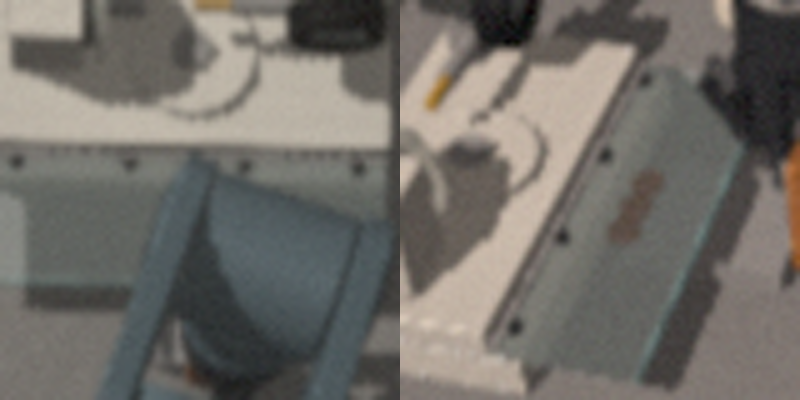

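The stones (right half, (645,185) to (625,230)) are now in a row close to the stop, still pushed ahead by the edge. Continuing slowly.

Request:
{"method": "send_rows", "body": {"motion": [[0, 0, 0, 0, 0.8, 0, 1], [0, 0, 0, 0, 0.8, 0, 1], [0, 0, 0, 0, 0.8, 0, 1], [0, 0, 0, 0, 0.8, 0, 1], [0, 0, 0, 0, 0.8, 0, 1], [0, 0, 0, 0, 0.8, 0, 1], [0, 0, 0, 0, 0.8, 0, 1], [0, 0, 0, 0, 0.8, 0, 1], [0, 0, 0, 0, 0.8, 0, 1], [0, 0, 0, 0, 0, 0, 1]]}}

```text
time_s: 12.4
eef_pos: [0.5814, -0.064, 0.0463]
eef_rot: [-0.001, 0.705, 0.71, -0.0]
wrist_force: [-4.8, -0.2, 4.2]
opening: 0.134
grasp_force: 59.5
```

```bash
cat > st.py <<'E'
from h import *
import sys
go((.587,-.064,.0461),0.4)
s=snap('side',sys.argv[1]); h=cv2.cvtColor(s['color'],cv2.COLOR_RGB2HSV).astype(int); r=s['color'].astype(int)
m=np.zeros((384,512),np.uint8); m[150:200,180:225]=((r[...,0]-r[...,2])[150:200,180:225]>18)
k,l,st,ce=cv2.connectedComponentsWithStats(m)
for i in range(1,k):
    if st[i,4]>5:
        ys,xs=np.where(l==i); q=np.array([onplane(s,x,y,.009) for x,y in zip(xs,ys)]); print(st[i,4],q.mean(0).round(4),q.min(0).round(3),q.max(0).round(3))
E
python3 st.py s5; python3 -c "
import pickle;import h
" ; sed 's/snap(.side.,sys.argv\[1\])/load("s4")/' st.py | python3 -
```

```text
t 12.4 pos [ 0.5814 -0.064   0.0463] yawY 0.4 F [-4.8 -0.2  4.2] open 0.134 gf 59.5
turn [-0.08 -0.    0.  ] shift [-0.1  5.6  0.2]
138 [ 0.7655 -0.1208  0.009 ] [ 0.751 -0.163  0.009] [ 0.791 -0.051  0.009]
8 [ 0.6153 -0.112   0.009 ] [ 0.61  -0.129  0.009] [ 0.62  -0.095  0.009]
55 [ 0.6977 -0.0648  0.009 ] [ 0.689 -0.096  0.009] [ 0.706 -0.034  0.009]
t 12.45 pos [ 0.5814 -0.064   0.0463] yawY 0.4 F [-4.4 -0.7  5.3] open 0.135 gf 59.5
turn [-0.08 -0.01 -0.  ] shift [-0.   5.6  0.2]
137 [ 0.7656 -0.1211  0.009 ] [ 0.752 -0.163  0.009] [ 0.791 -0.051  0.009]
52 [ 0.697  -0.0645  0.009 ] [ 0.688 -0.096  0.009] [ 0.704 -0.034  0.009]
```

Request:
{"method": "send_rows", "body": {"motion": [[0, 0, 0, 0, 0.5, 0, 1], [0, 0, 0, 0, 0.5, 0, 1], [0, 0, 0, 0, 0.5, 0, 1], [0, 0, 0, 0, 0.5, 0, 1], [0, 0, 0, 0, 0.5, 0, 1], [0, 0, 0, 0, 0.5, 0, 1], [0, 0, 0, 0, 0, 0, 1], [0, 0, 0, 0, 0, 0, 1], [0, 0, 0, 0, 0, 0, 1], [0, 0, 0, 0, 0, 0, 1]]}}

```text
time_s: 13.45
eef_pos: [0.5845, -0.064, 0.0462]
eef_rot: [-0.0, 0.705, 0.71, -0.0]
wrist_force: [-5.0, 0.4, 5.8]
opening: 0.135
grasp_force: 59.5
```

```bash
python3 st.py s6
```

```text
t 13.45 pos [ 0.5845 -0.064   0.0462] yawY 0.4 F [-5.   0.4  5.8] open 0.135 gf 59.5
turn [-0.06 -0.    0.  ] shift [-0.1  2.5  0.1]
139 [ 0.7654 -0.1207  0.009 ] [ 0.751 -0.163  0.009] [ 0.791 -0.051  0.009]
27 [ 0.612 -0.098  0.009] [ 0.596 -0.139  0.009] [ 0.624 -0.049  0.009]
50 [ 0.6979 -0.0658  0.009 ] [ 0.689 -0.099  0.009] [ 0.706 -0.034  0.009]
```

Request:
{"method": "send_rows", "body": {"motion": [[0, 0, 0, 0, 0.4, 0, 1], [0, 0, 0, 0, 0.4, 0, 1], [0, 0, 0, 0, 0.4, 0, 1], [0, 0, 0, 0, 0.4, 0, 1], [0, 0, 0, 0, 0.4, 0, 1], [0, 0, 0, 0, 0, 0, 1], [0, 0, 0, 0, 0, 0, 1], [0, 0, 0, 0, 0, 0, 1], [0, 0, 0, 0, 0, 0, 1], [0, 0, 0, 0, 0, 0, 1]]}}

```text
time_s: 14.5
eef_pos: [0.5865, -0.064, 0.0462]
eef_rot: [-0.0, 0.705, 0.71, -0.0]
wrist_force: [-5.5, -0.4, 4.8]
opening: 0.135
grasp_force: 59.5
```

Request:
{"method": "send_rows", "body": {"motion": [[0, 0, 0, 0, 0.4, 0, 1], [0, 0, 0, 0, 0.4, 0, 1], [0, 0, 0, 0, 0.4, 0, 1], [0, 0, 0, 0, 0.4, 0, 1], [0, 0, 0, 0, 0.4, 0, 1], [0, 0, 0, 0, 0, 0, 1], [0, 0, 0, 0, 0, 0, 1], [0, 0, 0, 0, 0, 0, 1], [0, 0, 0, 0, 0, 0, 1], [0, 0, 0, 0, 0, 0, 1]]}}

```text
time_s: 15.5
eef_pos: [0.5883, -0.0639, 0.0462]
eef_rot: [-0.001, 0.705, 0.71, -0.0]
wrist_force: [-5.8, 0.1, 5.9]
opening: 0.128
grasp_force: 59.6
```

```bash
python3 st.py s7
```

```text
t 15.5 pos [ 0.5883 -0.0639  0.0462] yawY 0.4 F [-5.8  0.1  5.9] open 0.128 gf 59.6
turn [-0.08 -0.01  0.  ] shift [-0.1 -1.3  0.1]
140 [ 0.7653 -0.1209  0.009 ] [ 0.751 -0.163  0.009] [ 0.791 -0.051  0.009]
58 [ 0.6124 -0.0937  0.009 ] [ 0.591 -0.149  0.009] [ 0.628 -0.031  0.009]
53 [ 0.699  -0.0662  0.009 ] [ 0.691 -0.1    0.009] [ 0.706 -0.033  0.009]
```

Request:
{"method": "send_rows", "body": {"motion": [[0, 0, 0, 0, 0.4, 0, 1], [0, 0, 0, 0, 0.4, 0, 1], [0, 0, 0, 0, 0.4, 0, 1], [0, 0, 0, 0, 0.4, 0, 1], [0, 0, 0, 0, 0.4, 0, 1], [0, 0, 0, 0, 0, 0, 1], [0, 0, 0, 0, 0, 0, 1], [0, 0, 0, 0, 0, 0, 1], [0, 0, 0, 0, 0, 0, 1], [0, 0, 0, 0, 0, 0, 1]]}}

```text
time_s: 16.55
eef_pos: [0.5885, -0.0638, 0.0464]
eef_rot: [-0.002, 0.705, 0.71, -0.002]
wrist_force: [-15.1, 0.5, 14.1]
opening: 0.13
grasp_force: 60.7
```

The force rose to 15 N with the motion halted at x=0.5885, so the edge is against the stop. Drawing out gently.

```bash
python3 st.py s8
```

```text
t 16.55 pos [ 0.5885 -0.0638  0.0464] yawY 0.41 F [-15.1   0.5  14.1] open 0.13 gf 60.7
turn [-0.31 -0.03  0.01] shift [-0.2 -1.5  0.3]
137 [ 0.7656 -0.1211  0.009 ] [ 0.752 -0.163  0.009] [ 0.791 -0.051  0.009]
57 [ 0.6131 -0.0958  0.009 ] [ 0.592 -0.149  0.009] [ 0.629 -0.036  0.009]
54 [ 0.6977 -0.0651  0.009 ] [ 0.689 -0.096  0.009] [ 0.706 -0.033  0.009]
```

Request:
{"method": "send_rows", "body": {"motion": [[0, 0, 0, 0, -0.7, -0.2, 1], [0, 0, 0, 0, -0.7, 0, 1], [0, 0, 0, 0, -0.8, 0, 1], [0, 0, 0, 0, -1, 0, 1], [0, 0, 0, 0, -1.5, 0, 1], [0, 0, 0, 0, -2, 0, 1], [0, 0, 0, 0, -2.5, 0, 1], [0, 0, 0, 0, -3, 0, 1], [0, 0, 0, 0, -3, 0, 1], [0, 0, 0, 0, -3, 0, 1]]}}

```text
time_s: 17.6
eef_pos: [0.5725, -0.0641, 0.0464]
eef_rot: [0.0, 0.705, 0.71, 0.0]
wrist_force: [0.4, 0.7, -0.5]
opening: 0.132
grasp_force: 58.8
```

```bash
python3 st.py s9
```

```text
t 17.6 pos [ 0.5725 -0.0641  0.0464] yawY 0.4 F [ 0.4  0.7 -0.5] open 0.132 gf 58.8
turn [ 0.  0. -0.] shift [-0.  14.5  0.3]
142 [ 0.7651 -0.121   0.009 ] [ 0.751 -0.163  0.009] [ 0.791 -0.051  0.009]
49 [ 0.6825 -0.0674  0.009 ] [ 0.676 -0.099  0.009] [ 0.691 -0.034  0.009]
```

Request:
{"method": "send_rows", "body": {"motion": [[0, 0, 0, 0, -3, 0, 1], [0, 0, 0, 0, -4, 0, 1], [0, 0, 0, 0, -5, 0, 1], [0, 0, 0, 0, -6, 0, 1], [0, 0, 0, 0, -7, 0, 1], [0, 0, 0, 0, -8, 0, 1], [0, 0, 0, 0, -8, 0, 1], [0, 0, 0, 0, -8, 0, 1], [0, 0, 0, 0, -8, 0, 1], [0, 0, 0, 0, -8, 0, 1]]}}

```text
time_s: 18.65
eef_pos: [0.507, -0.0645, 0.0464]
eef_rot: [-0.0, 0.705, 0.71, -0.0]
wrist_force: [1.1, -0.1, 0.3]
opening: 0.138
grasp_force: 58.9
```

Request:
{"method": "send_rows", "body": {"motion": [[0, 0, 0, 0, -8, 0, 1], [0, 0, 0, 0, -8, 0, 1], [0, 0, 0, 0, -7, 0, 1], [0, 0, 0, 0, -5, 0, 1], [0, 0, 0, 0, -3, 0, 1], [0, 0, 0, 0, -1, 0, 1], [0, 0, 0, 0, 0, 0, 1], [0, 0, 0, 0, 0, 0, 1], [0, 0, 0, 0, 0, 0, 1], [0, 0, 0, 0, 0, 0, 1]]}}

```text
time_s: 19.65
eef_pos: [0.4755, -0.0647, 0.0463]
eef_rot: [-0.0, 0.705, 0.71, -0.0]
wrist_force: [-3.3, -0.3, 3.6]
opening: 0.133
grasp_force: 59.4
```

```bash
cat > st2.py <<'E'
from h import *
import sys
x,y,z=map(float,sys.argv[2:5]); go((x,y,z),float(sys.argv[5]))
o=ctrl.get_obs(); e=o['eef_pos']; zf=e[2]-.047+.001
w,a,b,c_=o['eef_rot']; R=Ro.from_quat([a,b,c_,w]).as_matrix(); X=R[:,1]; Y=np.array([-X[1],X[0],0])
for n in('side','top'):
    s=snap(n,sys.argv[1]+n); r=s['color'].astype(int); K,T=np.array(s['mtx']),np.array(s['extrinsics'])
    v,u=np.where(r[...,0]-r[...,2]>15); q=np.array([onplane(s,i,j,zf+.011) for i,j in zip(u,v)])
    d=q-e-X*.061; lx,ly=d@X,d@Y; k=(abs(lx)<.065)&(abs(ly)<.05)
    m=np.zeros((384,512),np.uint8); m[v[k],u[k]]=1; nn,l,st,ce=cv2.connectedComponentsWithStats(m)
    for i in range(1,nn):
        if st[i,4]>3:
            g=l[v,u]==i; print(n,st[i,4],'shovel-frame x %.0f..%.0f y %.0f..%.0f'%tuple(1000*np.array([lx[g].min(),lx[g].max(),ly[g].min(),ly[g].max()])))
E
python3 st2.py a .49 -.064 .09 0.4
```

```text
t 19.65 pos [ 0.4755 -0.0647  0.0463] yawY 0.4 F [-3.3 -0.3  3.6] open 0.133 gf 59.4
turn [-0.05 -0.01  0.  ] shift [  0.6  14.5 -43.7]
side 138 shovel-frame x 17..65 y -45..43
side 14 shovel-frame x -3..19 y -37..-11
side 104 shovel-frame x -65..-37 y -50..36
side 10 shovel-frame x 22..31 y -19..10
side 21 shovel-frame x -27..-2 y 3..41
side 5 shovel-frame x -40..-29 y -9..-1
side 4 shovel-frame x -26..-23 y 35..44
top 17 shovel-frame x 47..58 y -36..-22
```

```bash
cat > st3.py <<'E'
import re,sys
src=open('st2.py').read()
src=src.replace("snap(n,sys.argv[1]+n)","load(sys.argv[1]+n)") if '-l' in sys.argv else src
for th in (25,32,40):
    print('th',th); exec(src.replace('>15','>%d'%th))
E
python3 st3.py a .49 -.064 .09 0.4 -l | grep -v -e turn -e pos
python3 - <<'E'
from h import *
s=load('aside'); e=np.array([.4755,-.0647,0]);K,T=np.array(s['mtx']),np.array(s['extrinsics'])
# rectified red-blue map of pan: x from 65 to -60 step5 (rows), y from 48 to -48
for x in range(65,-56,-6):
    row=[]
    for y in range(48,-49,-6):
        P=T[:3,:3].T@(e+[.061+x/1e3,y/1e3,.012]-T[:3,3]); u,v=(K@P/P[2])[:2].round().astype(int); c=s['color'][v,u].astype(int); row.append(c[0]-c[2])
    print('%4d'%x,' '.join('%3d'%a for a in row))
E
```

```text
th 25
side 95 shovel-frame x 37..58 y -39..35
side 89 shovel-frame x -65..-37 y -50..35
top 8 shovel-frame x 47..54 y -36..-26
th 32
side 84 shovel-frame x 38..58 y -36..35
side 78 shovel-frame x -65..-37 y -50..35
top 4 shovel-frame x 50..54 y -33..-26
th 40
side 76 shovel-frame x 39..58 y -35..34
side 71 shovel-frame x -65..-41 y -48..32
  65  15  13  12  14  13  13  10  13  15  13  15  13  16  14  13  12  14
  59  13  10  14  23  18  22  26  19  36  19  20  19  38  24  21  13  12
  53  16  16  36  75  66  52  44  79  57  51  41  76  76  48  30  15  15
  47  14  17  54  81  79  69  76  78  76  71  78  79  83  67  51  16  14
  41  15  15  19  75  60  61  28  72  59  61  26  65  62  58  15  14  15
  35  13  17  14  17  14  10  14  14  10  11  17  15  28   8  12  14  14
  29  15  15  16  13  11  15  16  16  13  14  13  16  15  13  12  13  13
  23  13  13  16  14  13  15  15  14  16  16  13  15  15  14  13  12  11
  17  12  13  16  13  17  17  12  12  17  15  13  16  15  12  13  15  13
  11  15  15  14  16  14  15  15  14  12  14  14  16  13  15  15  13  14
   5  13  16  14  14  15  13  14  17  15  13  16  16  14  17  14  15  15
  -1  12  15  16  14  16  15  15  18  15  15  15  15  16  10  13  15  13
  -7  13  14  14  13  15  17  15  10  15  15  15  16  12  12  15  10  14
 -13  12  12  16  15  13  18  15  13  13  16  15  11  13  14  16  13  14
 -19  14  17  15  17  16  16  15  14  14  16  16  15  13  19  15  15  15
 -25  10  16  16  13  17  14  15  14  15  12  14  14  13  16  10  16  12
 -31  13  13  14  14  14  14  15  12  14  16  15  16  15  15  13   5   4
 -37  12  14  12  14  16  12  15  14  17  16  13  17  15  12  11  33  33
 -43  13  15  14  12  15  14  14  14  15  13  13  27  28  32  93  91 113
 -49  12  14  15  16  14  15  14  26  28  78  78  76 106 108  99  94  93
 -55  11   9   9  23  28  79  80 105 100 105  89  93  70  65  67  25  24
```

All three stones are in the pan, in a row at x≈48 and y≈+23, 0 and −23 in the shovel frame. I'll lift with a slight nose-up tilt to hold them.

Request:
{"method": "send_rows", "body": {"motion": [[0, 0, 0, 0, 0, -1, 1], [-0.4, 0, 0, 0, 0, -3, 1], [-0.8, 0, 0, 0, 0, -5, 1], [-1.2, 0, 0, 0, 0, -7, 1], [-1.2, 0, 0, 0, 0, -8, 1], [-1.2, 0, 0, 0, 0, -8, 1], [-1.2, 0, 0, 0, 0, -8, 1], [-1.0, 0, 0, 0, 0, -8, 1], [-0.7, 0, 0, 0, 0, -6, 1], [-0.3, 0, 0, 0, 0, -4, 1]]}}

```text
time_s: 20.75
eef_pos: [0.472, -0.0649, 0.105]
eef_rot: [0.05, 0.703, 0.708, 0.05]
wrist_force: [0.4, -0.3, -3.5]
opening: 0.131
grasp_force: 58.6
```

Request:
{"method": "send_rows", "body": {"motion": [[0, 0, 0, 0, 0, -3, 1], [0, 0, 0, 0, 0, -3, 1], [0, 0, 0, 0, 0, -3, 1], [0, 0, 0, 0, 0, -2, 1], [0, 0, 0, 0, 0, -1, 1], [0, 0, 0, 0, 0, 0, 1], [0, 0, 0, 0, 0, 0, 1], [0, 0, 0, 0, 0, 0, 1], [0, 0, 0, 0, 0, 0, 1], [0, 0, 0, 0, 0, 0, 1]]}}

```text
time_s: 21.75
eef_pos: [0.4702, -0.0647, 0.116]
eef_rot: [0.049, 0.703, 0.708, 0.049]
wrist_force: [-0.2, -0.4, -3.1]
opening: 0.132
grasp_force: 58.6
```

```bash
cat > pm.py <<'E'
from h import *
import sys
x,y,z=map(float,sys.argv[2:5]); go((x,y,z),float(sys.argv[5]))
o=ctrl.get_obs(); e=o['eef_pos']; w,a,b,c=o['eef_rot']; R=Ro.from_quat([a,b,c,w]).as_matrix(); X,Y,Z=R[:,1],R[:,0],-R[:,2]
for n in('side',):
    s=snap(n,sys.argv[1]+n); K,T=np.array(s['mtx']),np.array(s['extrinsics'])
    for x in range(65,-56,-6):
        row=[]
        for y in range(48,-49,-6):
            P=T[:3,:3].T@(e+X*(.061+x/1e3)+Y*y/1e3+Z*(-.046+.012)-T[:3,3]); u,v=(K@P/P[2])[:2].round().astype(int); c=s['color'][v,u].astype(int); row.append(c[0]-c[2])
        if max(row)>30: print('%4d'%x,' '.join('%3d'%a for a in row))
E
python3 pm.py b .447 -.331 .13 9.2
```

```text
t 21.75 pos [ 0.4702 -0.0647  0.116 ] yawY 0.4 F [-0.2 -0.4 -3.1] open 0.132 gf 58.6
turn [ 7.97  0.61 -8.79] shift [-266.1  -22.9  -17.4]
  59   7  10   9  30  25  20   7  24  26  14  23  22  56  26  14  13  16
  53  17  16  27  81  69  63  50  81  75  63  48  84  67  61  28  15  11
  47  14  20  52  81  80  75  81  78  73  75  77  79  78  74  39  16  11
  41  14  14  18  66  66  60  32  66  60  69  32  69  64  61  16  16  11
 -49  13  11  15  12  13  13  15  12  22  18  13  31  22  44  35  28  68
 -55  10  11   9  15  44  44  84  76  66  97  89 104 104  95 106 105 104
```

Request:
{"method": "send_rows", "body": {"motion": [[0, 0, 0, -2, 0, 0, 1], [0, 0, 0, -5, 0, 0, 1], [0, 0, 0, -8, 0, 0, 1], [0, 0, 0, -11, 0, 0, 1], [0, 0, 0, -14, 0, 0, 1], [0, 0, 0, -16, 0, 0, 1], [0, 0, 0, -16, 0, 0, 1], [0, 0, 0, -16, 0, 0, 1], [0, 0, 0, -16, 0, 0, 1], [0, 0, 0, -16, 0, 0, 1]]}}

```text
time_s: 22.8
eef_pos: [0.471, -0.1865, 0.1161]
eef_rot: [0.049, 0.703, 0.708, 0.049]
wrist_force: [1.0, -0.9, -2.4]
opening: 0.133
grasp_force: 58.6
```

Request:
{"method": "send_rows", "body": {"motion": [[0, 0, 0, -16, 0, 0, 1], [0, 0, 0, -16, 0, 0, 1], [0, 0, 0, -16, 0, 0, 1], [0, 0, 0, -16, 0, 0, 1], [0, 0, 0, -16, 0, 0, 1], [0, 0, 0, -16, 0, 0, 1], [0, 0, 0, -14, 0, 0, 1], [0, 0, 0, -11, 0, 0, 1], [0, 0, 0, -8, 0, 0, 1], [0, 0, 0, -5, 0, 0, 1]]}}

```text
time_s: 23.8
eef_pos: [0.472, -0.3194, 0.116]
eef_rot: [0.049, 0.703, 0.708, 0.05]
wrist_force: [-0.8, 0.3, -2.2]
opening: 0.137
grasp_force: 58.6
```

```bash
python3 pm.py c .447 -.331 .116 9.2
```

```text
t 23.8 pos [ 0.472  -0.3194  0.116 ] yawY 0.38 F [-0.8  0.3 -2.2] open 0.137 gf 58.6
turn [ 7.98  0.61 -8.81] shift [-11.4 -24.9  -3.5]
  59  11  11  26  25  43  26  18  43  30  28  22  18  46  29  20  16  15
  53  17  26  53  81  68  77  77  70  76  59  75  77  72  54  30  16  12
  47  14  20  51  81  76  75  70  76  78  71  77  80  69  53  42  25  14
  41  17  17  35  66  70  39  54  56  62  62  28  43  47  35  25  11  15
 -49  14  13  13  14  14  11  11  20  11  12  26  20  17  37  25  24  54
 -55  13  14  21  18  21  73  67  53  89  88  83  99  89  87 103 103 101
```

Request:
{"method": "send_rows", "body": {"motion": [[0.4, 0, -0.4, -0.5, -1, 0, 1], [0.8, 0.1, -0.8, -1, -2, 0, 1], [0.8, 0.1, -1, -1.5, -3, 0, 1], [1, 0.1, -1.1, -1.6, -3.5, -0.5, 1], [1, 0.1, -1.1, -1.6, -3.7, -0.5, 1], [1, 0.1, -1.1, -1.6, -3.7, -0.5, 1], [1, 0.1, -1.1, -1.6, -3.5, -0.5, 1], [0.8, 0, -1, -1, -2.5, -0.5, 1], [0.7, 0, -0.8, -0.7, -1.5, -0.5, 1], [0.5, 0, -0.4, -0.3, -0.5, -0.5, 1]]}}

```text
time_s: 24.85
eef_pos: [0.4479, -0.332, 0.1176]
eef_rot: [-0.0, 0.648, 0.762, -0.0]
wrist_force: [0.3, -0.4, -2.3]
opening: 0.127
grasp_force: 58.5
```

```bash
python3 pm.py d .447 -.331 .093 9.2
```

```text
t 24.85 pos [ 0.4479 -0.332   0.1176] yawY 9.26 F [ 0.3 -0.4 -2.3] open 0.127 gf 58.5
turn [-0.05  0.02  0.06] shift [ 1.2 -0.7 24.6]
  59  12  19  22  33  34  22  17  51  41  29  23  27  30  20  15  14  12
  53  15  18  50  78  80  71  83  86  73  55  82  87  76  53  29  18  14
  47  14  22  46  76  83  76  75  80  77  74  83  84  81  60  35  17  12
  41  15  15  31  55  66  60  62  38  42  39  42  59  61  46  28  14  12
 -55  10  18  26  35  40  40  40  37  32  31  33  36  33  36  26  26  24
```

Request:
{"method": "send_rows", "body": {"motion": [[-0.05, 0, 0, 0.5, 0, 2, 1], [0, 0, 0, 0.5, 0, 4, 1], [0, 0, 0, 0, 0, 5, 1], [0, 0, 0, 0, 0, 5, 1], [0, 0, 0, 0, 0, 4, 1], [0, 0, 0, 0, 0, 2.5, 1], [0, 0, 0, 0, 0, 1.5, 1], [0, 0, 0, 0, 0, 0.6, 1], [0, 0, 0, 0, 0, 0, 1], [0, 0, 0, 0, 0, 0, 1]]}}

```text
time_s: 25.9
eef_pos: [0.4479, -0.331, 0.0932]
eef_rot: [0.001, 0.648, 0.762, 0.0]
wrist_force: [-0.4, 0.3, -2.2]
opening: 0.137
grasp_force: 58.5
```

Request:
{"method": "send_rows", "body": {"motion": [[0, 0, 0, 0, 0, 0.4, 1], [0, 0, 0, 0, 0, 0.4, 1], [0, 0, 0, 0, 0, 0.4, 1], [0, 0, 0, 0, 0, 0.4, 1], [0, 0, 0, 0, 0, 0.4, 1], [0, 0, 0, 0, 0, 0, 1], [0, 0, 0, 0, 0, 0, 1], [0, 0, 0, 0, 0, 0, 1], [0, 0, 0, 0, 0, 0, 1], [0, 0, 0, 0, 0, 0, 1]]}}

```text
time_s: 26.9
eef_pos: [0.4478, -0.3309, 0.091]
eef_rot: [0.0, 0.648, 0.762, 0.0]
wrist_force: [-0.6, -0.3, -3.4]
opening: 0.133
grasp_force: 58.5
```

Not in contact yet, so going on in small steps.

Request:
{"method": "send_rows", "body": {"motion": [[0, 0, 0, 0, 0, 0.3, 1], [0, 0, 0, 0, 0, 0.3, 1], [0, 0, 0, 0, 0, 0.3, 1], [0, 0, 0, 0, 0, 0, 1], [0, 0, 0, 0, 0, 0, 1], [0, 0, 0, 0, 0, 0, 1], [0, 0, 0, 0, 0, 0, 1], [0, 0, 0, 0, 0, 0, 1], [0, 0, 0, 0, 0, 0, 1], [0, 0, 0, 0, 0, 0, 1]]}}

```text
time_s: 27.9
eef_pos: [0.4478, -0.3311, 0.0903]
eef_rot: [0.0, 0.648, 0.762, 0.0]
wrist_force: [-2.7, 0.5, 3.2]
opening: 0.131
grasp_force: 59.3
```

Request:
{"method": "send_rows", "body": {"motion": [[0, 0, 0, 0, 0, 0, 0.7], [0, 0, 0, 0, 0, 0, 0.6], [0, 0, 0, 0, 0, 0, 0.5], [0, 0, 0, 0, 0, 0, 0.3], [0, 0, 0, 0, 0, 0, 0.1], [0, 0, 0, 0, 0, 0, -0.1], [0, 0, 0, 0, 0, 0, -0.3], [0, 0, 0, 0, 0, 0, -0.3], [0, 0, 0, 0, 0, 0, -0.3], [0, 0, 0, 0, 0, 0, -0.3]]}}

```text
time_s: 28.9
eef_pos: [0.4478, -0.3309, 0.0901]
eef_rot: [0.0, 0.648, 0.762, 0.0]
wrist_force: [0.4, 0.4, 0.1]
opening: 0.65
grasp_force: 0.0
```

```bash
python3 pm.py e .447 -.331 .20 9.2
```

```text
t 28.9 pos [ 0.4478 -0.3309  0.0901] yawY 9.22 F [0.4 0.4 0.1] open 0.65 gf 0.0
turn [0.04 0.02 0.02] shift [   0.    -0.7 -109.9]
  59  14  16  25  41  35  22  18  48  39  26  23  35  30  21  14  19  18
  53  16  21  55  82  74  73  74  84  67  52  75  78  66  43  43  30  17
  47  14  18  52  77  80  71  76  77  74  72  75  76  76  72  56  26  16
  41  14  14  28  59  62  52  57  71  35  27  27  35  54  57  39  21  14
 -55  14  14  13  36  50  66  72  71  70  66  61  61  60  59  55  51  44
```

Released; the stones are in place. Retreating upward.

Request:
{"method": "send_rows", "body": {"motion": [[0, 0, 0, 0, 0, -3, -0.3], [0, 0, 0, 0, 0, -8, -0.3], [0, 0, 0, 0, 0, -15, -0.3], [0, 0, 0, 0, 0, -20, -0.3], [0, 0, 0, 0, 0, -25, -0.3], [0, 0, 0, 0, 0, -25, -0.3], [0, 0, 0, 0, 0, -20, -0.3], [0, 0, 0, 0, 0, -10, -0.3], [0, 0, 0, 0, 0, 0, -0.3], [0, 0, 0, 0, 0, 0, -0.3]]}}

```text
time_s: 29.95
eef_pos: [0.4475, -0.3307, 0.2158]
eef_rot: [0.0, 0.648, 0.762, 0.0]
wrist_force: [0.5, 0.0, -0.5]
opening: 0.652
grasp_force: 0.0
```

```bash
sed -e "s/e=o\['eef_pos'\]/e=np.array([.4478,-.3310,.0901])/" pm.py > pm2.py; python3 pm2.py f .447 -.331 .20 9.2
python3 - <<'E'
from h import *
s=load('fside'); p=cloud(s); h=cv2.cvtColor(s['color'],cv2.COLOR_RGB2HSV).astype(int)
w=(p[...,0]>.4)&(p[...,0]<.5)&(abs(p[...,1]+.33)<.06)&(h[...,0]<18)&(h[...,1]>100)&(p[...,2]>.124)&(p[...,2]<.15)
q=p[w]; print('plate top',len(q),q.mean(0).round(4),cv2.minAreaRect((q[:,:2]*1000).astype(np.float32)))
E
```

```text
t 29.95 pos [ 0.4475 -0.3307  0.2158] yawY 9.22 F [ 0.5  0.  -0.5] open 0.652 gf 0.0
turn [ 0.03 -0.    0.02] shift [-0.2 -0.5 15.8]
  59  16  18  24  36  31  21  15  50  42  25  21  31  32  22  16  18  13
  53  14  25  58  82  76  75  75  79  68  55  77  80  64  64  43  27  19
  47  13  22  48  74  78  70  72  81  74  74  78  73  73  73  50  30  15
  41  12  15  26  60  58  50  55  69  40  27  27  36  53  53  37  19  15
 -55  11  12  21  35  49  63  73  70  68  68  60  61  56  52  48  41  39
plate top 38 [ 0.4469 -0.3223  0.1341] ((447.82525634765625, -327.7340393066406), (10.749442100524902, 49.74697494506836), 10.46358585357666)
```

```bash
python3 -c "
from bench import ctrl
print(ctrl.hand_in())"
```

```text
the job is handed in; nothing more can be done
None
```

The job is handed in at about 30 s of the 64 s allowed. The loaded shovel rests flat and released on the balance pan, about 4 mm from its centre, with all three stones in it; no verdict came back on hand-in.

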